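Fit the cutter head on the deburring unit

TASK

Take the cutter head out of its wooden stand and fit it in the upright sleeve of the tube-deburring unit: with its cross key down, press lightly on the sprung spindle inside and turn the head until the key drops into the spindle's slot, then leave the head fully home, flange flat on the sleeve's rim, and let go. Be gentle: never push hard on the unit, and leave the bin, deburring tool, plug gauge and wood block where they are.

Things in the scene. Friction and masses are not known exactly. Their poses are not given: they have to be found in the camera images.
- head: Steel cutter head, 84 mm tall, 0.25 kg, upright in the stand at first. Origin on its axis at the underside of its flange, z up to the cutter. Flange 44 mm across, 6 mm thick; over it a knurled round grip 26 mm across (z = 6 to 46 mm), then a cone cutter up to z = 58 mm. Below: round pilot 30 mm across, 18 mm long, foot chamfered 2 mm, with the key under it
- head_grip (a point): Point on the head's axis 30 mm above its origin, in the upper half of the round grip: take it here from above, at any yaw, fingers clear of the flange top 24 mm below
- head_key (a point): Middle of the foot of the head's cross key, 26 mm below its origin. The key is 8 mm long: two crossed blades, each 27 mm long and 6 mm thick, along the head's own x and y, so it repeats every quarter turn
- stand: Plywood stand fixed to the bench, 92 x 78 mm, 40 mm tall. Origin under its centre. Its top board has a 34 mm hole in the middle; the head hangs in it with the flange on top, the head's origin 40 mm over the bench. It lifts straight out
- unit: Deburring unit fixed to the bench: grey base 100 x 92 mm, 26 mm high, dark motor stub at the back (own +x, to 118 mm from the origin, 45 mm high). Origin at bench level under the sleeve's axis. The steel sleeve stands upright, 52 mm across, rim 60 mm over the bench, bore 31.5 mm, no chamfer. Contact forces over 35 N damage the unit
- rim (a point): Centre of the sleeve's mouth, on its axis at the height of the rim (60 mm over the bench); z up. The head is home when its origin is here; while the key rests on the spindle out of its slot, the head's origin stands 6 mm higher
- spindle_end (a point): Centre of the spindle's end in the sleeve, 20 mm below the rim. It has a cross slot 8 mm wide, deeper than the key, at an unreported angle that varies and repeats every quarter turn. The spindle is sprung: gives from about 4 N (more than the head weighs) and sinks at 5 N/mm for 3 mm, then is solid. It turns only stiffly (about 0.15 N m). This point does not move with it
- cap_bin: Yellow open bin of black caps, 140 x 100 x 56 mm, origin under its centre; bystander
- deburr_tool: Hand deburring tool with yellow handle, 175 x 21 x 21 mm, lying on the bench; bystander
- plug_gauge: Plug gauge with knurled metal handle, 111 x 25 x 26 mm, lying on the bench; bystander
- wood_block: Hardwood block 30 x 39 x 44 mm; bystander

How it is judged:
On the way:
1. the head is lifted clear of its stand (z of head in the frame of stand above 0.075 m), for 0.1 s.
At the end, for the whole second after the job is handed in: The cutter head stands upright and at rest in the sleeve, key in the slot: flange within 1.5 mm of the rim, axis within 3 mm and 0.05 rad of the sleeve's (z of head in the frame of rim between -0.002 and 0.0015 m and horizontal distance between head and rim below 0.003 m and angle between the z axis of head and the z axis of unit, either way round below 0.05 rad and angle between head's own z axis and vertical below 0.1 rad and linear speed of head below 0.01 m/s); the robot touches nothing.
It fails at once if the head is pushed on the unit with more than 35 N (contact force between head and unit above 35 N).
It fails at once if the gripper or arm pushes on the unit with more than 35 N (contact force between any of the fingers, the arm and unit above 35 N).
It fails at once if a bystander is moved more than 20 mm (distance of any of cap_bin, deburr_tool, plug_gauge, wood_block from where it was at the start of the episode above 0.02 m).
It also fails if it takes over 51 s, if anything falls off the work surface, if the arm or the gripper's body presses on something with over 40 N, if the wrist force passes 120 N, or if a joint passes its speed limit or range.

ROBOT

A 7-joint arm with a two-finger parallel gripper is mounted at the origin on a cart in front of the work surface, level with it; the furniture and walls round the work are solid. World frame = base frame: x ahead of the robot, y to its left, z up, the work surface at z = 0. Lengths are in m, angles in rad, forces in N, time in s.
With the tool pointing down it reaches from about 0.4 to 0.85 m from the base axis. Payload 10.4 kg.
Tool frame: the origin (TCP) lies on the centre line of the jaws, within the pads' length; the fingertips stand 14 mm ahead of it and the grasp point (between the pads) lies 5 mm behind it (tip_reach is the z of the fingertips in the tool frame, in m); z points along the fingers, x is the direction in which the jaws open and shut, and the axes are right-handed (so a half turn about z gives the same grasp; the last joint's range is limited). The gripper opens to 87 mm and grips with 3 to 60 N. Pads are 19 mm wide; open, the fingers measure 117 mm over their backs; the gripper's body (75 mm by 190 mm) begins 51 mm behind the grasp point.
Start: joints at [1.216, 0.332, -0.065, 1.46, 0.022, 1.35, -0.088], TCP at [0.204, -0.591, 0.237] pointing down, gripper open.
Joint ranges: [-2.6, 2.6], [-0.5, 2.12], [-1.47, 1.34], [0.16, 2.42], [-1.27, 4.41], [0.06, 2.06], [-2.6, 2.6]. Speed limits (rad/s): [2.22, 2.22, 2.79, 2.79, 3.14, 3.14, 3.14].

INTERFACE

Orientations are given as a unit quaternion [x, y, z, w].
In Python, from bench import * gives the robot as it stands.
- The arm moves only by the tool carry_out, never from a script. Its argument "rows" is a list of rows, each a list of 5 numbers: the closure, from -1 (fully open) to 1 (shut), so that 0 is half open, then the shift along the tool's x, y, z in units of 30 mm (1.0 is 30 mm), then the turn about the tool's z in units of 5 degrees (1.0 is 5 degrees). In form: [[jaw, x, y, z, turn], ...]. A call has 1 to 20 rows; each row shifts and turns the pose as measured when the row begins, along the tool's axes as they then stand; what a row does not reach is not made up. A row lasts 1/12 s, in which the tool goes at most 41.7 mm and 7.16 degrees, less where a joint would pass 70% of its speed; a pose out of reach is approached as far as the arm can. A call is refused whole if a number of a shift passes 1 or a number of a turn 1, either way. A call with a gripper value outside its range is refused whole. The fingers move at their own pace and stop on an object; "force" is the grip in N (left out, the last holds). Time passes only in rows, so rows that do not move let the fingers close. It gives the time, the measured TCP pose, the force and the opening at its end, in the units of the state.
- read_state(): the state, without advancing time (a new reading comes with each control period).
- camera(name): name is "side" or "top" or "wrist"; returns the picture (400x640x3 uint8, blue, green, red); there is no depth.
- camera_info(name): a dict with "fx", "fy", "cx", "cy" (pixels), "extrinsics" (4x4, takes a point from camera to world coordinates); the wrist camera has in their place "tool_from_camera" (4x4, takes a point from camera to tool coordinates, whose origin is the TCP and whose axes are the tool frame's). Camera axes: x right, y down, z forward; pixel columns grow to the right and rows downward; lengths in m; the calibration is good to about 2 mm. A picture is of the moment at which its call begins: read the wrist's pose just before it. camera_info takes no time and is no camera call.
- close_job(): hands the job in, once; it reports no verdict.
Trained networks look in the newest picture that a camera, given by its name, has taken for a name from the list of things; names that differ only in an ending like _2 or _b are one class to them, and where a whole thing is asked for, a point or a joint stands for the part that bears it (a point fixed in the world has none). Each returns a list of dicts, best first, with "conf" (0 to 1); they miss things now and then, are a little off and sometimes report something else, mostly with a low value. They report only what shows in the picture. A call takes as long as a camera call.
- recognise(query, camera): "box" ([centre column, centre row, width, height] in pixels, round what is visible of it).
- silhouettes(query, camera): "mask" (400x640 bool, what is visible of it) and "box" ([centre column, centre row, width, height] in pixels, round what is visible of it).
- pinpoint(query, camera): "xy" ([column, row] in pixels: a listed point, or the origin of a listed thing).
The state is a dict: "time": time; "joint_positions": joint angles; "joint_vel": joint speeds; "joint_torque": joint torques, N m; "ee_pos": TCP position; "eef_rot": TCP orientation; "ft_force": force on the tool from outside, world axes, zero at the start; "torque": the same for the moment, N m; "width": finger opening in m.
Only numpy, scipy, OpenCV 4.12 (cv2) and the standard library are available. Lean on these libraries where they do the work, as an engineer would, in place of code of your own. Each camera call takes 0.05 s, during which the arm holds its last target. There are 200 camera calls.

## Working session

There is one attempt and no reset: what is moved stays moved. The work goes in short steps, Python scripts to look and compute and a tool call to move; the robot and the scene stay as the last step left them, time stands still between calls to the robot, and variables do not carry over. Pictures are saved under pics/ and viewed, about 8 in all and at most 12, crops included, and the job is handed in when it is done.

Besides the shell and the picture viewer there is one more tool, called after "Request:" by a JSON object that holds its "api" and its "payload", one argument or row to a line. carry_out: Moves the arm, as the interface text tells. Its arguments: {"type":"object","properties":{"rows":{"type":"array","items":{"type":"array","items":{"type":"number"}}},"force":{"type":"number"}},"required":["rows"]}

```bash
mkdir -p pics
cat > h.py <<'E'
from bench import *
import numpy as np, cv2
from scipy.spatial.transform import Rotation as R
def ray(cam,px):
    i=camera_info(cam)
    if 'extrinsics' in i: T=np.array(i['extrinsics'])
    else:
        s=read_state();W=np.eye(4);W[:3,:3]=R.from_quat(s['eef_rot']).as_matrix();W[:3,3]=s['ee_pos'];T=W@np.array(i['tool_from_camera'])
    d=np.array([(px[0]-i['cx'])/i['fx'],(px[1]-i['cy'])/i['fy'],1]);return T[:3,3],T[:3,:3]@d
def at_z(cam,px,z):
    o,d=ray(cam,px);return o+d*(z-o[2])/d[2]
def tri(rs):
    A=0;b=0
    for o,d in rs:
        d=d/np.linalg.norm(d);P=np.eye(3)-np.outer(d,d);A=A+P;b=b+P@o
    return np.linalg.solve(A,b)
E
python3 - <<'E'
from h import *
np.set_printoptions(precision=4,suppress=True)
s=read_state();print(s)
ims={c:camera(c) for c in('top','side')}
cv2.imwrite('pics/top.png',ims['top']);cv2.imwrite('pics/side.png',ims['side'])
zs={'head':.04,'head_grip':.07,'rim':.06,'stand':0,'unit':0,'spindle_end':.04}
for q,z in zs.items():
    rs={}
    for c in('top','side'):
        r=pinpoint(q,c)
        for x in r[:2]: print(q,c,x['conf'],np.array(x['xy']),at_z(c,x['xy'],z))
        if r: rs[c]=ray(c,r[0]['xy'])
    if len(rs)==2: print('  tri',tri(rs.values()))
for q in('cap_bin','deburr_tool','plug_gauge','wood_block'):
    r=recognise(q,'top'); print(q,[(x['conf'],at_z('top',x['box'][:2],.02),x['box']) for x in r[:1]])
E
```

```text
{'time': 0.0, 'joint_positions': array([ 1.2164,  0.3329, -0.0647,  1.4609,  0.0216,  1.3499, -0.0885]), 'joint_vel': array([-0.0003,  0.0003, -0.    ,  0.002 ,  0.0004,  0.0014, -0.0014]), 'joint_torque': array([  0.    , -62.3251,   0.0247, -38.9899,  -0.0614,   0.0398,
         0.0001]), 'ee_pos': array([ 0.2035, -0.5906,  0.2358]), 'eef_rot': array([ 0.8142, -0.5806, -0.0006, -0.0004]), 'ft_force': array([-0.9727,  0.6655,  0.1952]), 'torque': array([ 0.0071, -0.0281, -0.0734]), 'width': 0.08720219649582245}
head top 0.79 [367.9 252.1] [ 0.5001 -0.1904  0.04  ]
head side 0.77 [372.2 198.5] [ 0.495  -0.1834  0.04  ]
  tri [ 0.4978 -0.1911  0.0349]
head_grip top 0.6 [369.7 254.7] [ 0.4944 -0.1915  0.07  ]
head_grip side 0.91 [372.4 183.6] [ 0.498  -0.2018  0.07  ]
  tri [ 0.4959 -0.1907  0.0769]
rim top 0.81 [223.9 266.5] [0.4749 0.1219 0.06  ]
rim side 0.73 [364.4 281.7] [0.4792 0.1212 0.06  ]
  tri [0.4771 0.1219 0.0608]
stand top 0.61 [367.9 253.8] [ 0.4965 -0.1939  0.    ]
stand side 0.98 [371.8 210.9] [ 0.4943 -0.1895  0.    ]
  tri [ 0.4956 -0.1942 -0.0034]
unit top 0.87 [233.4 267.6] [0.4709 0.1132 0.    ]
unit side 0.77 [367.7 303.1] [0.471  0.1145 0.    ]
  tri [ 0.4709  0.1134 -0.0011]
spindle_end side 0.89 [369.2 287. ] [0.4704 0.1125 0.04  ]
spindle_end side 0.41 [373.6 172.1] [ 0.5039 -0.3075  0.04  ]
cap_bin [(0.77, array([0.7483, 0.1029, 0.02  ]), [236.3, 146.2, 62.7, 74.5])]
deburr_tool [(0.91, array([ 0.7455, -0.1027,  0.02  ]), [325.6, 145.4, 52.0, 20.1])]
plug_gauge [(0.58, array([ 0.72  , -0.2075,  0.02  ]), [371.7, 155.3, 38.4, 40.8])]
wood_block [(0.69, array([ 0.5149, -0.3598,  0.02  ]), [442.9, 244.1, 19.9, 16.3])]
```

View pics/top.png

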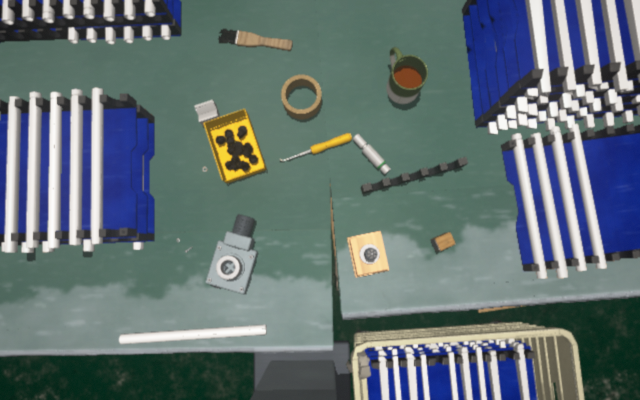

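View pics/side.png

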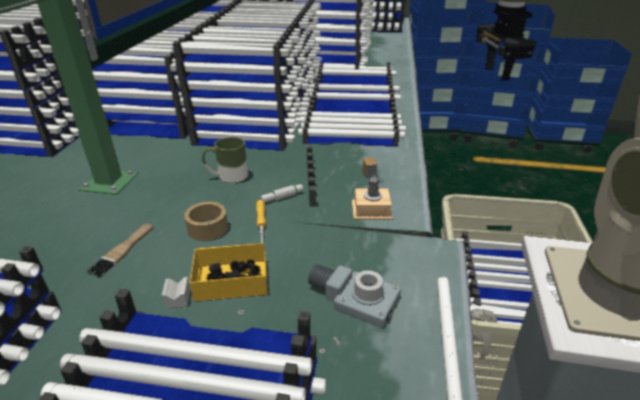

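The top view shows the stand and head near (369,254), the unit's sleeve ring near (230,267), and the bystanders well clear of both. The side view agrees. The rim pinpoint in the top view (224,266) is about 6 px off the ring, so I'll re-measure it with the wrist camera. Next I move over the head.

Request:
{"api": "carry_out", "payload": {
  "rows": [
    [-1,-0.62,-0.9,0,0],
    [-1,-0.62,-0.9,0,0],
    [-1,-0.62,-0.9,0,0],
    [-1,-0.62,-0.9,0,0],
    [-1,-0.62,-0.9,0,0],
    [-1,-0.62,-0.9,0,0],
    [-1,-0.62,-0.9,0,0],
    [-1,-0.62,-0.9,0,0],
    [-1,-0.62,-0.9,0,0],
    [-1,-0.62,-0.9,0,0],
    [-1,-0.62,-0.9,0,0],
    [-1,-0.62,-0.9,0,0],
    [-1,-0.62,-0.9,0,0],
    [-1,-0.62,-0.9,0,0],
    [-1,0,0,0,0]
  ],
  "force": 20
}}

```text
time: 2.15
ee_pos: [0.4862, -0.2063, 0.2362]
eef_rot: [0.812, -0.584, 0.002, 0.001]
ft_force: [-0.8, 1.2, -0.1]
width: 0.0869
```

```bash
cat > w.py <<'E'
from h import *
import sys
np.set_printoptions(precision=4,suppress=True)
s=read_state();print(s['time'],s['ee_pos'],R.from_quat(s['eef_rot']).as_matrix(),s['width'],s['joint_positions'][6],s['ft_force'])
im=camera('wrist')
zs={'head':.04,'head_grip':.07,'rim':.06,'stand':0,'spindle_end':.04}
for q in sys.argv[2:]:
    for x in pinpoint(q,'wrist')[:2]: print(q,x['conf'],np.array(x['xy']),at_z('wrist',x['xy'],zs[q]))
cv2.imwrite('pics/%s.png'%sys.argv[1],im)
E
python3 w.py w1 head head_grip stand; python3 -c "
from h import *
print(camera_info('wrist'))"
```

```text
2.15 [ 0.4862 -0.2063  0.2362] [[ 0.319  -0.9477  0.0016]
 [-0.9477 -0.319  -0.0043]
 [ 0.0046 -0.0002 -1.    ]] 0.08689122492495972 -0.9822361754635512 [-0.8324  1.1578 -0.142 ]
head 0.57 [309.7 159.7] [ 0.4917 -0.197   0.04  ]
head_grip 0.69 [309.7 163.9] [ 0.4928 -0.199   0.07  ]
stand 0.69 [311.1 149.9] [ 0.4942 -0.1989  0.    ]
stand 0.52 [20.1 87.2] [0.4604 0.1384 0.    ]
{'fx': 317.0591201626961, 'fy': 317.0591201626961, 'cx': 321.9061890621901, 'cy': 193.22248197821057, 'tool_from_camera': array([[ 9.99999899e-01, -3.36163229e-04,  2.97749067e-04,
         9.09577263e-04],
       [ 2.31088837e-04,  9.53731857e-01,  3.00658429e-01,
        -8.26573423e-02],
       [-3.85043079e-04, -3.00658329e-01,  9.53731839e-01,
        -1.48014010e-01],
       [ 0.00000000e+00,  0.00000000e+00,  0.00000000e+00,
         1.00000000e+00]])}
```

View pics/w1.png

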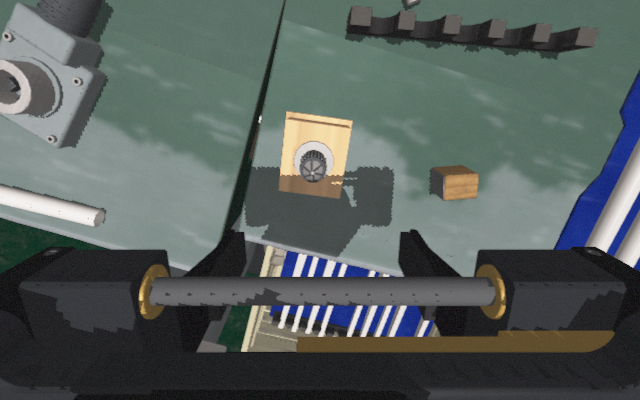

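The wrist view shows the head in the stand, with the flange centre near (313.5,158) and the cutter tip near (314,165). The network puts it at (310,160), so I'll refine with a segmentation.

Run:
```python
from h import *
np.set_printoptions(precision=4,suppress=True)
im=cv2.imread('pics/w1.png')
camera('wrist')
m=silhouettes('head','wrist');
for x in m[:2]:
    print(x['conf'],x['box']);
cv2.imwrite('pics/c.png',cv2.resize(im[105:205,270:370],None,fx=6,fy=6,interpolation=cv2.INTER_CUBIC))
print(at_z('wrist',(314,165.5),.098),at_z('wrist',(313.5,158),.045))
```

```text
0.56 [305.6, 156.5, 39.4, 38.0]
[ 0.4982 -0.2034  0.098 ] [ 0.4943 -0.2032  0.045 ]
```

View pics/c.png

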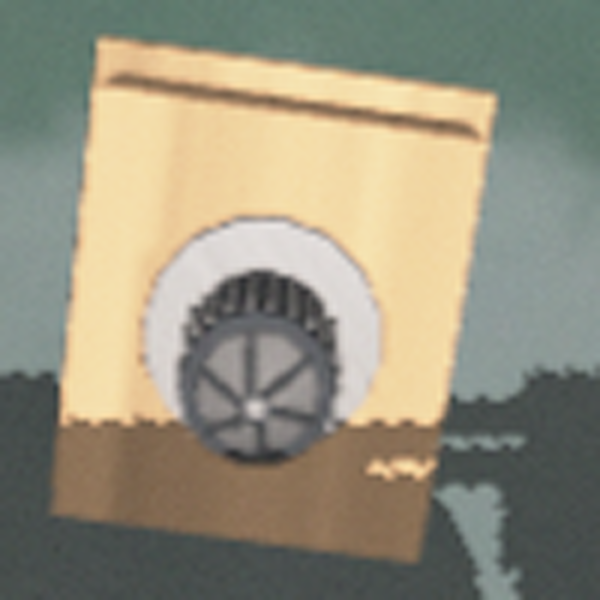

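The crop shows the flange spanning columns 293.8 to 333.5 with its top edge at row 140.8, and the cutter tip at (312.5,173).

Run:
```python
from h import *
np.set_printoptions(precision=4,suppress=True)
s=read_state();M=R.from_quat(s['eef_rot']).as_matrix();p=s['ee_pos']
f=lambda px,z:(M.T@(at_z('wrist',px,z)-p))
for px,z in [((293.8,160.5),.046),((333.5,160.5),.046),((313.6,140.8),.046),((312.5,173),.098),((313.6,160.5),.046)]: print(f(px,z),at_z('wrist',px,z))
```

```text
[-0.0294 -0.0133  0.1896] [ 0.4853 -0.1837  0.046 ]
[ 0.0136 -0.0133  0.1899] [ 0.4985 -0.2245  0.046 ]
[-0.0078 -0.0345  0.1897] [ 0.5121 -0.1976  0.046 ]
[-0.0077 -0.0122  0.1378] [ 0.491  -0.2043  0.098 ]
[-0.008  -0.0133  0.1898] [ 0.4919 -0.204   0.046 ]
```

Flange and tip agree: the head's axis is at tool (-8,-12.5) mm, which is world (0.4955,-0.1947). I approach in two stages.

Request:
{"api": "carry_out", "payload": {
  "rows": [
    [-1,-0.14,-0.22,0.5,0],
    [-1,-0.14,-0.2,0.8,0],
    [-1,0,0,0.8,0],
    [-1,0,0,0.8,0],
    [-1,0,0,0,0],
    [-1,0,0,0,0]
  ]
}}

```text
time: 2.95
ee_pos: [0.4893, -0.2104, 0.1479]
eef_rot: [0.805, -0.593, 0.004, 0.004]
ft_force: [1.0, -1.0, 1.1]
width: 0.087
```

```bash
python3 w.py w2 head head_grip
python3 - <<'E'
from h import *
im=cv2.imread('pics/w2.png')
s=read_state();i=camera_info('wrist');M=R.from_quat(s['eef_rot']).as_matrix()
T=np.linalg.inv(np.array(i['tool_from_camera']));K=np.array([[i['fx'],0,i['cx']],[0,i['fy'],i['cy']],[0,0,1]])
h=np.array([.4955,-.1947,0]);a=np.linspace(0,2*np.pi,60)
for r,z in((.022,.046),(.013,.086)):
    P=np.c_[h[0]+r*np.cos(a),h[1]+r*np.sin(a),0*a+z]
    t=(P-s['ee_pos'])@M;c=t@T[:3,:3].T+T[:3,3];u=(c@K.T);u=u[:,:2]/u[:,2:]
    cv2.polylines(im,[np.round(u*8).astype(int)],True,(0,0,255),1,cv2.LINE_AA,3)
cv2.imwrite('pics/c2.png',cv2.resize(im[80:330,190:450],None,fx=2.2,fy=2.2))
E
```

```text
2.95 [ 0.4893 -0.2104  0.1479] [[ 0.2968 -0.9549  0.0021]
 [-0.9549 -0.2968 -0.0105]
 [ 0.0106  0.0011 -0.9999]] 0.0870354545994911 -1.0372950602354791 [ 0.9812 -1.0098  1.1271]
head 0.69 [304.7 184.7] [ 0.4949 -0.196   0.04  ]
head_grip 0.76 [300.5 188.3] [ 0.5003 -0.1924  0.07  ]
```

View pics/c2.png

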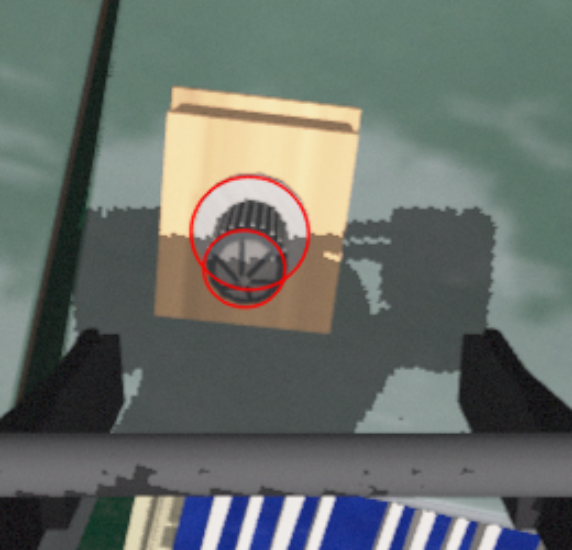

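The overlay sits on the head within about 1.5 mm: the flange is slightly up and to the right of the red ring. The tool missed its xy shift, so I correct that before descending.

Request:
{"api": "carry_out", "payload": {
  "rows": [
    [-1,-0.44,-0.38,0,0],
    [-1,0,0,0,0]
  ]
}}

```text
time: 3.27
ee_pos: [0.4983, -0.1952, 0.1519]
eef_rot: [0.805, -0.594, 0.007, 0.003]
ft_force: [1.2, 0.1, 0.5]
width: 0.0868
```

```bash
cat > d.py <<'E'
from h import *
import sys
np.set_printoptions(precision=4,suppress=True)
s=read_state();M=R.from_quat(s['eef_rot']).as_matrix();t=np.array([float(v) for v in sys.argv[1:4]])
print(s['time'],s['ee_pos'],'z',M[:,2],'units',M.T@(t-s['ee_pos'])/.03,'ft',s['ft_force'],s['torque'],'w',s['width'],'j7',s['joint_positions'][6],'vel',np.abs(s['joint_vel']).max(),'yaw',np.degrees(np.arctan2(M[1,0],M[0,0])))
E
python3 d.py .496 -.1945 .068
```

```text
3.2667 [ 0.4983 -0.1952  0.1519] z [ 0.0078 -0.0131 -0.9999] units [-0.0848  0.0767  2.7945] ft [1.1817 0.1499 0.5038] [ 0.1129 -0.01    0.0649] w 0.08682305024920325 j7 -1.0739946310433246 vel 0.058215279124125344 yaw -72.83347074793029
```

Request:
{"api": "carry_out", "payload": {
  "rows": [
    [-1,-0.03,0.03,0.6,0],
    [-1,-0.03,0.03,0.8,0],
    [-1,0,0,0.7,0],
    [-1,0,0,0.3,0],
    [-1,0,0,0,0]
  ]
}}

```text
time: 3.68
ee_pos: [0.5019, -0.1974, 0.0859]
eef_rot: [0.805, -0.593, 0.014, 0.002]
ft_force: [0.5, -0.6, -0.1]
width: 0.0871
```

```bash
python3 d.py .496 -.1945 .068
```

```text
3.6833 [ 0.5019 -0.1974  0.0859] z [ 0.0207 -0.0193 -0.9996] units [-0.165  0.168  0.591] ft [ 0.5107 -0.5851 -0.0561] [0.0175 0.065  0.0349] w 0.08709556461238367 j7 -1.1083983763432 vel 0.02021772039235613 yaw -72.82425690260273
```

Request:
{"api": "carry_out", "payload": {
  "rows": [
    [-1,-0.18,0.18,0.5,0],
    [-1,0,0,0.1,0]
  ]
}}

```text
time: 3.85
ee_pos: [0.497, -0.1951, 0.0702]
eef_rot: [0.805, -0.594, 0.016, 0.001]
ft_force: [-0.4, 0.7, -0.2]
width: 0.0873
```

```bash
python3 d.py .496 -.1945 .068; python3 w.py w3 head_grip head
```

```text
3.85 [ 0.497  -0.1951  0.0702] z [ 0.0238 -0.0207 -0.9995] units [-0.0299  0.0269  0.0708] ft [-0.3742  0.6808 -0.2169] [0.1019 0.0847 0.0764] w 0.08729425234919777 j7 -1.1180448331337232 vel 0.07885298927016283 yaw -72.85386321830812
3.85 [ 0.497  -0.1951  0.0702] [[ 0.2947 -0.9553  0.0238]
 [-0.9552 -0.2952 -0.0207]
 [ 0.0268 -0.0166 -0.9995]] 0.08729425234919777 -1.1180448331337232 [-0.3742  0.6808 -0.2169]
head_grip 0.95 [318.6 255.1] [ 0.4998 -0.1948  0.07  ]
head 0.84 [317.3 237.5] [ 0.4966 -0.1957  0.04  ]
```

View pics/w3.png

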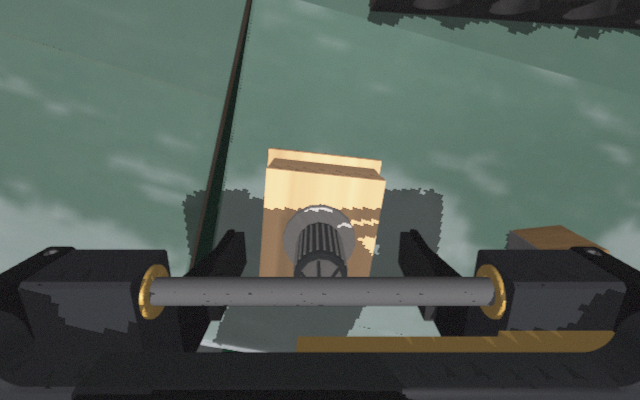

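The head is centred between the fingers: grip at column 320, fingers at 233 and 410. I close the gripper.

Request:
{"api": "carry_out", "payload": {
  "rows": [
    [1,0,0,0,0],
    [1,0,0,0,0],
    [1,0,0,0,0],
    [1,0,0,0,0],
    [1,0,0,0,0],
    [1,0,0,0,0]
  ],
  "force": 25
}}

```text
time: 4.5
ee_pos: [0.5022, -0.1971, 0.0767]
eef_rot: [0.804, -0.594, 0.021, -0.0]
ft_force: [-1.3, 1.0, -0.6]
width: 0.0552
```

```bash
python3 d.py .496 -.1945 .068
```

```text
4.5 [ 0.5022 -0.1971  0.0767] z [ 0.0332 -0.0244 -0.9992] units [-0.1538  0.1795  0.282 ] ft [-1.3401  0.9666 -0.5911] [0.0338 0.0508 0.0034] w 0.0552262699694566 j7 -1.1167186030311207 vel 0.0039703111335580125 yaw -72.89757606687384
```

```bash
python3 -c "
from h import *
s=read_state();print(s['joint_positions'],s['joint_torque'],s['joint_vel'])"
```

```text
[ 0.64495422  0.30126348 -0.41432795  1.88069708  0.16627652  0.95183117
 -1.1167186 ] [ 8.64789850e-03 -5.21618950e+01 -3.83638367e+00 -3.33897793e+01
  4.19344625e-02 -2.47445600e-01 -2.38895984e-03] [-1.34241698e-04  5.19523070e-05  6.42061722e-04 -1.07611172e-03
 -3.97031113e-03  2.89773361e-03  1.33231304e-03]
```

Request:
{"api": "carry_out", "payload": {
  "rows": [
    [1,0,0,0.06,0]
  ]
}}

```text
time: 4.58
ee_pos: [0.5025, -0.1972, 0.0752]
eef_rot: [0.804, -0.594, 0.021, -0.0]
ft_force: [1.0, 0.1, 0.4]
width: 0.0481
```

```bash
python3 -c "
from h import *
s=read_state();print(s['joint_positions'],s['joint_vel'])"; python3 d.py .496 -.1945 .068
```

```text
[ 0.64437999  0.30353011 -0.41389357  1.8815454   0.16772565  0.94839798
 -1.11781033] [-0.00789965  0.0353674   0.00675741  0.01661271  0.02083916 -0.04859134
 -0.01482061]
4.5833 [ 0.5025 -0.1972  0.0752] z [ 0.0337 -0.0247 -0.9991] units [-0.1583  0.1866  0.2313] ft [0.9603 0.0584 0.4185] [ 0.0782  0.0295 -0.028 ] w 0.048098156895775686 j7 -1.1178103335545821 vel 0.04859133909233558 yaw -72.89639891516396
```

Hold rows drift by about 1 mm each, upward and in +x. I re-centre and finish closing with a small compensation per row.

Request:
{"api": "carry_out", "payload": {
  "rows": [
    [1,-0.18,0.22,0.27,0],
    [1,-0.02,0.025,0.04,0],
    [1,-0.02,0.025,0.04,0],
    [1,-0.02,0.025,0.04,0]
  ]
}}

```text
time: 4.92
ee_pos: [0.4931, -0.1935, 0.0634]
eef_rot: [0.804, -0.594, 0.022, -0.0]
ft_force: [-3.7, 0.1, 16.6]
width: 0.0258
```

```bash
python3 d.py .496 -.1945 .068
```

```text
4.9167 [ 0.4931 -0.1935  0.0634] z [ 0.0351 -0.0252 -0.9991] units [ 0.0674 -0.0875 -0.1472] ft [-3.7168  0.0578 16.6011] [0.4016 1.0065 0.0561] w 0.025810586628551048 j7 -1.1228857090379796 vel 0.021750427843813386 yaw -72.90223603201899
```

Gripped at 25.8 mm, pressing lightly on the stand. I lift.

Request:
{"api": "carry_out", "payload": {
  "rows": [
    [1,0,0,-0.3,0],
    [1,0,0,-0.8,0],
    [1,0,0,-0.8,0],
    [1,0,0,-0.8,0]
  ]
}}

```text
time: 5.25
ee_pos: [0.4873, -0.1904, 0.1429]
eef_rot: [0.805, -0.594, 0.017, 0.0]
ft_force: [1.2, 0.1, -2.4]
width: 0.0256
```

```bash
python3 d.py .476 .1165 .135; python3 w.py w4 head head_grip rim spindle_end
```

```text
5.25 [ 0.4873 -0.1904  0.1429] z [ 0.0262 -0.0206 -0.9994] units [-9.8911 -2.6539  0.0436] ft [ 1.2343  0.0616 -2.3575] [0.0087 0.0386 0.0735] w 0.02558291551202154 j7 -1.0727486374057196 vel 0.6169310840363521 yaw -72.867273978169
5.25 [ 0.4873 -0.1904  0.1429] [[ 0.2945 -0.9553  0.0262]
 [-0.9553 -0.295  -0.0206]
 [ 0.0274 -0.019  -0.9994]] 0.02558291551202154 -1.0727486374057196 [ 1.2343  0.0616 -2.3575]
head 0.59 [320.4 239.7] [ 0.4551 -0.2052  0.04  ]
head_grip 0.97 [318.4 258.5] [ 0.4519 -0.203   0.07  ]
```

View pics/w4.png

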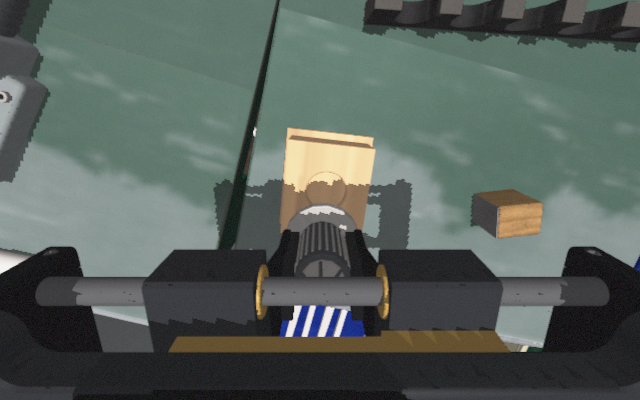

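Head lifted and held upright between the pads; the stand is empty. I move so the wrist camera looks down into the sleeve.

Request:
{"api": "carry_out", "payload": {
  "rows": [
    [1,-0.5,-0.05,0,0],
    [1,-0.98,-0.07,0,0],
    [1,-0.98,-0.07,0,0],
    [1,-0.98,-0.07,0,0],
    [1,-0.98,-0.07,0,0],
    [1,-0.98,-0.07,0,0],
    [1,-0.98,-0.07,0,0],
    [1,-0.98,-0.07,0,0],
    [1,-0.98,-0.07,0,0],
    [1,-0.98,-0.07,0,0],
    [1,-0.4,0,0,0]
  ]
}}

```text
time: 6.42
ee_pos: [0.4071, 0.1073, 0.1213]
eef_rot: [0.803, -0.596, 0.007, 0.006]
ft_force: [-0.4, 0.7, -2.4]
width: 0.0254
```

```bash
python3 d.py .42 .099 .143; python3 w.py w5 head_grip rim spindle_end head_key
python3 -c "
import cv2
im=cv2.imread('pics/w5.png');cv2.imwrite('pics/c5.png',cv2.resize(im[60:310,160:480],None,fx=2.4,fy=2.4,interpolation=2))"
```

```text
6.4167 [0.4071 0.1073 0.1213] z [ 0.0045 -0.0184 -0.9998] units [ 0.4037 -0.3299 -0.7176] ft [-0.4419  0.7246 -2.4363] [ 0.0717 -0.0341  0.0124] w 0.025400148781416634 j7 -1.677523769998071 vel 0.32662643598304864 yaw -73.15261947257626
6.4167 [0.4071 0.1073 0.1213] [[ 0.2898 -0.9571  0.0045]
 [-0.9569 -0.2898 -0.0184]
 [ 0.019   0.001  -0.9998]] 0.025400148781416634 -1.677523769998071 [-0.4419  0.7246 -2.4363]
head_grip 0.75 [318.7 256. ] [0.3819 0.0987 0.07  ]
rim 0.57 [341.  125.3] [0.4724 0.1084 0.06  ]
spindle_end 0.61 [337.8 120.7] [0.4739 0.1082 0.04  ]
```

View pics/c5.png

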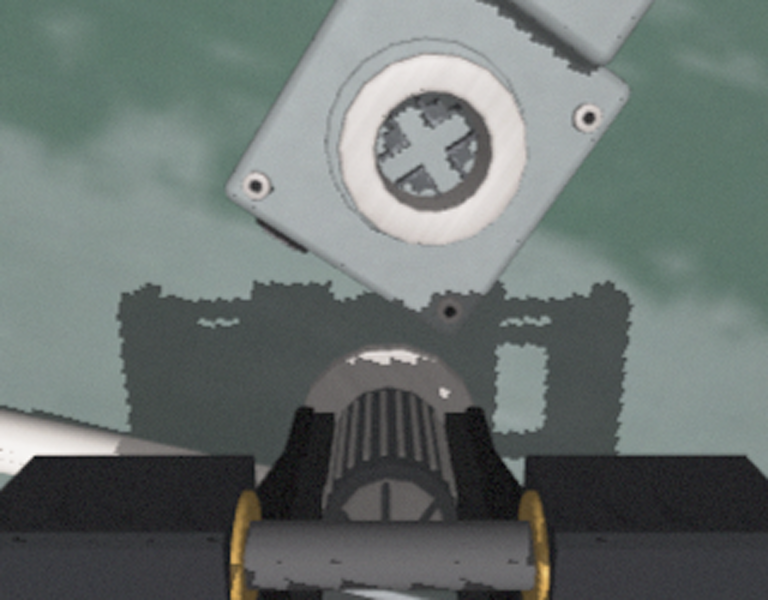

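The crop shows the sleeve ring centred at full-image (340.6,122.4), with the cross slot visible about 30° off horizontal. The held head's flange has its front edge at row 203.8 and its centre column near 323.

```bash
cat >> h.py <<'E'
def tool_at(px,zt):
    i=camera_info('wrist');T=np.array(i['tool_from_camera']);o=T[:3,3];d=T[:3,:3]@np.array([(px[0]-i['cx'])/i['fx'],(px[1]-i['cy'])/i['fy'],1]);return o+d*(zt-o[2])/d[2]
E
python3 - <<'E'
from h import *
np.set_printoptions(precision=4,suppress=True)
s=read_state();M=R.from_quat(s['eef_rot']).as_matrix();p=s['ee_pos']
c=lambda u,v:(160+u/2.4,60+v/2.4)
for px in [(340,149),(526,149),(433,53),(433,245)]:
    w=at_z('wrist',c(*px),.06);print('rim edge',w,M.T@(w-p))
print('flange front',tool_at(c(391,345),.0174),'L/R',tool_at(c(302,410),.0174),tool_at(c(480,410),.0174))
print('grip tip',tool_at((318.7,256),-.0066), 'cone top mid',tool_at(c(388,482),-.0346))
E
```

```text
rim edge [0.468  0.1315 0.06  ] [-0.0121 -0.0649  0.0613]
rim edge [0.4823 0.0832 0.06  ] [ 0.0382 -0.0648  0.0623]
rim edge [0.4985 0.1148 0.06  ] [ 0.0126 -0.0893  0.0618]
rim edge [0.45   0.0995 0.06  ] [ 0.0134 -0.0385  0.0619]
flange front [ 0.0015 -0.0244  0.0174] L/R [-0.0195 -0.0081  0.0174] [ 0.0226 -0.0081  0.0174]
grip tip [-0.0006 -0.0053 -0.0066] cone top mid [ 0.0009 -0.0184 -0.0346]
```

Request:
{"api": "carry_out", "payload": {
  "rows": [
    [1,0.13,-0.6,-0.1,0],
    [1,0.13,-0.7,-0.1,0],
    [1,0.13,-0.7,-0.05,0]
  ]
}}

```text
time: 6.92
ee_pos: [0.4685, 0.1041, 0.1278]
eef_rot: [0.8, -0.6, 0.008, 0.009]
ft_force: [0.3, 0.4, -0.9]
width: 0.0253
```

```bash
cat > k.py <<'E'
from h import *
np.set_printoptions(precision=4,suppress=True)
s=read_state();M=R.from_quat(s['eef_rot']).as_matrix();p=s['ee_pos']
k=p+M@np.array([.0015,-.0024,.0494])
e=M.T@(np.array([.4748,.1073,k[2]])-k)/.03
print('t %.2f tcp'%s['time'],p,'z',M[:,2],'key',k,'units',e[:2],'ft',s['ft_force'],'tq',s['torque'],'w %.4f j7 %.3f yaw %.1f vel %.3f'%(s['width'],s['joint_positions'][6],np.degrees(np.arctan2(M[1,0],M[0,0])),np.abs(s['joint_vel']).max()))
E
python3 k.py
```

```text
t 6.92 tcp [0.4685 0.1041 0.1278] z [ 0.0014 -0.0241 -0.9997] key [0.4713 0.1022 0.0784] units [-0.131  -0.1598] ft [ 0.2544  0.4454 -0.8601] tq [0.1197 0.0364 0.0138] w 0.0253 j7 -1.728 yaw -73.7 vel 0.624
```

Request:
{"api": "carry_out", "payload": {
  "rows": [
    [1,-0.13,-0.14,0,0],
    [1,0,0,0.04,0]
  ]
}}

```text
time: 7.08
ee_pos: [0.4751, 0.1068, 0.126]
eef_rot: [0.798, -0.602, 0.007, 0.009]
ft_force: [-0.7, 0.3, -2.4]
width: 0.0252
```

```bash
python3 k.py; python3 w.py w6 rim head_grip; python3 k.py
python3 -c "
import cv2
im=cv2.imread('pics/w6.png');cv2.imwrite('pics/c6.png',cv2.resize(im[60:310,160:480],None,fx=2.4,fy=2.4,interpolation=2))"
```

```text
t 7.08 tcp [0.4751 0.1068 0.126 ] z [ 0.0016 -0.0227 -0.9997] key [0.4779 0.1049 0.0766] units [-0.1058  0.0783] ft [-0.6657  0.32   -2.4034] tq [0.0775 0.0374 0.0022] w 0.0252 j7 -1.744 yaw -74.0 vel 0.047
7.0833 [0.4751 0.1068 0.126 ] [[ 0.2751 -0.9614  0.0016]
 [-0.9612 -0.2751 -0.0227]
 [ 0.0223  0.0047 -0.9997]] 0.025243577783082595 -1.7441478569328075 [-0.6657  0.32   -2.4034]
rim 0.72 [312.8 213. ] [0.473  0.1098 0.06  ]
rim 0.66 [311.8 190.2] [0.4894 0.1151 0.06  ]
head_grip 0.72 [317.5 258.2] [0.4436 0.0984 0.07  ]
t 7.23 tcp [0.4737 0.1061 0.1258] z [ 0.001  -0.0241 -0.9997] key [0.4765 0.1041 0.0765] units [-0.1168  0.0259] ft [-0.6546  0.2801 -2.305 ] tq [ 0.1367  0.0361 -0.0277] w 0.0253 j7 -1.743 yaw -74.0 vel 0.014
```

View pics/c6.png

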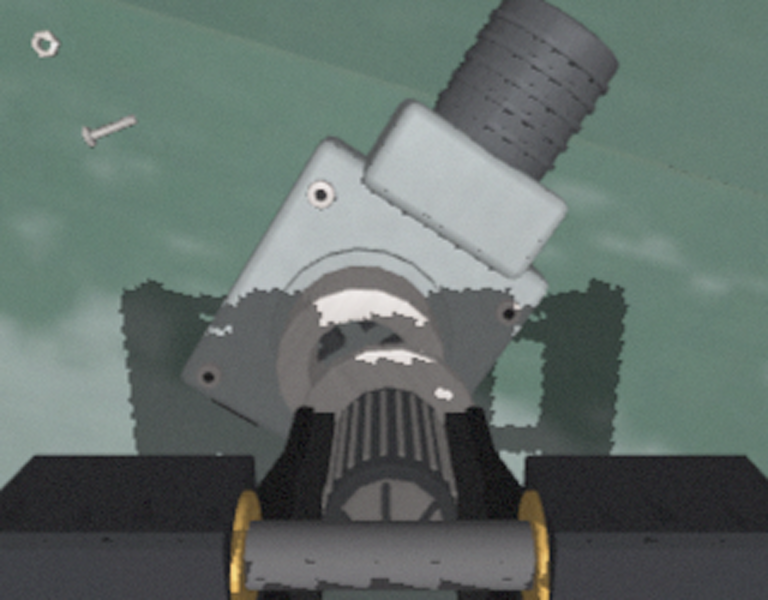

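Seen from here the sleeve's outer ring has its top at full-image row 171, with sides at columns 275 and 345. The head is still right of and below its axis.

Run:
```python
from h import *
np.set_printoptions(precision=4,suppress=True)
s=read_state();M=R.from_quat(s['eef_rot']).as_matrix();p=s['ee_pos']
im=cv2.imread('pics/c6.png');
c=lambda u,v:(160+u/2.4,60+v/2.4)
for px in [(360,266),(275,360),(445,350)]:
    w=at_z('wrist',c(*px),.06);print(w,M.T@(w-p))
# refit ring: circle edge search along radial directions, using model projection of r=26mm circle
i=camera_info('wrist');T=np.linalg.inv(np.array(i['tool_from_camera']))
g=cv2.GaussianBlur(cv2.cvtColor(cv2.imread('pics/w6.png'),cv2.COLOR_BGR2GRAY),(3,3),0).astype(float)
def proj(P):
    c=((P-p)@M)@T[:3,:3].T+T[:3,3];return np.c_[c[:,0]/c[:,2]*i['fx']+i['cx'],c[:,1]/c[:,2]*i['fy']+i['cy']]
from scipy.ndimage import map_coordinates as mc
best=[]
a=np.radians(np.arange(-40,100,4))+np.radians(16) # world angles facing away from the robot-side
for x in np.arange(.464,.486,.0005):
  for y in np.arange(.096,.122,.0005):
    v=0
    for r,sg in((.026,1),(.01575,1)):
      o=[mc(g,proj(np.c_[x+rr*np.cos(a),y+rr*np.sin(a),0*a+.06]).T[::-1],order=1) for rr in(r-.0012,r+.0012)]
      v+=np.abs(o[0]-o[1]).mean()
    best.append((v,x,y))
print(np.array(sorted(best)[-6:]))
```

```text
[0.5022 0.1202 0.06  ] [-0.0072 -0.0316  0.0655]
[0.4676 0.137  0.06  ] [-0.0329 -0.0029  0.0651]
[0.4842 0.0889 0.06  ] [ 0.0179 -0.0057  0.0663]
[[101.4224   0.4715   0.112 ]
 [102.0337   0.4715   0.111 ]
 [102.4959   0.471    0.1125]
 [103.8223   0.471    0.1115]
 [103.9196   0.4715   0.1115]
 [105.0039   0.471    0.112 ]]
```

Found an error: I had used the pose after the arm settled instead of the pose when the picture was taken. With the right poses, both pictures give the rim at (0.4723,0.1125), which also matches the first unit fix. I update the target.

```bash
sed -i 's/\.4748,\.1073/.4723,.1125/' k.py; python3 k.py
```

```text
t 7.23 tcp [0.4737 0.1061 0.1258] z [ 0.001  -0.0241 -0.9997] key [0.4765 0.1041 0.0765] units [-0.3063  0.0583] ft [-0.6546  0.2801 -2.305 ] tq [ 0.1367  0.0361 -0.0277] w 0.0253 j7 -1.743 yaw -74.0 vel 0.014
```

Request:
{"api": "carry_out", "payload": {
  "rows": [
    [1,-0.3,0.05,0.1,0]
  ]
}}

```text
time: 7.32
ee_pos: [0.47, 0.1127, 0.1228]
eef_rot: [0.798, -0.603, 0.008, 0.01]
ft_force: [0.3, -0.7, -3.0]
width: 0.0246
```

```bash
python3 k.py;python3 -c "
from bench import *
camera('top');camera('top')"; python3 k.py
```

```text
t 7.32 tcp [0.47   0.1127 0.1228] z [ 0.0015 -0.025  -0.9997] key [0.4727 0.1107 0.0735] units [-0.0615 -0.0019] ft [ 0.2779 -0.7064 -2.9752] tq [ 0.0671 -0.0088 -0.0086] w 0.0246 j7 -1.764 yaw -74.1 vel 0.283
t 7.42 tcp [0.4683 0.1153 0.1221] z [-0.     -0.0243 -0.9997] key [0.471  0.1133 0.0727] units [ 0.0376 -0.0347] ft [ 0.185   0.6546 -2.1838] tq [-0.025   0.0705  0.0218] w 0.0256 j7 -1.765 yaw -73.9 vel 0.023
```

Request:
{"api": "carry_out", "payload": {
  "rows": [
    [1,0.03,-0.03,0.3,0]
  ]
}}

```text
time: 7.5
ee_pos: [0.4697, 0.1151, 0.1142]
eef_rot: [0.799, -0.601, 0.008, 0.009]
ft_force: [0.4, 0.4, -1.3]
width: 0.0253
```

```bash
cat > st.sh <<'E'
python3 -c "
from bench import *
camera('top');camera('top')"; python3 k.py
E
bash st.sh
```

```text
t 7.60 tcp [0.4684 0.1141 0.1118] z [-0.0017 -0.025  -0.9997] key [0.4711 0.1121 0.0625] units [-0.0005 -0.0433] ft [-0.2301 -0.5308 -3.6587] tq [ 0.0472  0.0692 -0.0036] w 0.0257 j7 -1.773 yaw -73.9 vel 0.022
```

Request:
{"api": "carry_out", "payload": {
  "rows": [
    [1,0,-0.05,0.2,0]
  ]
}}

```text
time: 7.68
ee_pos: [0.4701, 0.1144, 0.1062]
eef_rot: [0.799, -0.601, 0.007, 0.01]
ft_force: [1.5, 0.7, -1.8]
width: 0.0256
```

```bash
bash st.sh
```

```text
t 7.78 tcp [0.4693 0.1141 0.1047] z [-0.0032 -0.0253 -0.9997] key [0.4719 0.112  0.0554] units [-0.011  -0.0172] ft [-0.4333 -0.6569 -2.2804] tq [ 0.0559  0.0507 -0.0638] w 0.0254 j7 -1.780 yaw -73.9 vel 0.017
```

The key is in the bore with no contact force. I go on down, pilot next.

Request:
{"api": "carry_out", "payload": {
  "rows": [
    [1,0,-0.02,0.2,0]
  ]
}}

```text
time: 7.87
ee_pos: [0.4705, 0.1143, 0.0992]
eef_rot: [0.799, -0.601, 0.007, 0.011]
ft_force: [-0.1, 0.1, -1.5]
width: 0.0251
```

```bash
bash st.sh
```

```text
t 7.97 tcp [0.4701 0.1138 0.0979] z [-0.0033 -0.0252 -0.9997] key [0.4726 0.1118 0.0485] units [-0.0248  0.0037] ft [ 3.0215 -1.1243 -2.83  ] tq [-0.0109 -0.6149 -0.0112] w 0.0251 j7 -1.787 yaw -73.9 vel 0.015
```

Request:
{"api": "carry_out", "payload": {
  "rows": [
    [1,0,-0.02,0.15,0]
  ]
}}

```text
time: 8.05
ee_pos: [0.4711, 0.114, 0.0938]
eef_rot: [0.799, -0.601, 0.007, 0.011]
ft_force: [-0.5, -0.3, -1.6]
width: 0.0254
```

```bash
bash st.sh
```

```text
t 8.15 tcp [0.4704 0.1137 0.0927] z [-0.0042 -0.0253 -0.9997] key [0.4729 0.1117 0.0434] units [-0.031  0.011] ft [ 0.6833 -1.2132 -3.2111] tq [-0.0191 -0.3517  0.0306] w 0.0256 j7 -1.793 yaw -73.9 vel 0.012
```

Request:
{"api": "carry_out", "payload": {
  "rows": [
    [1,0,0,0.12,0]
  ]
}}

```text
time: 8.23
ee_pos: [0.4706, 0.1138, 0.0894]
eef_rot: [0.799, -0.601, 0.006, 0.011]
ft_force: [0.9, 0.2, -0.8]
width: 0.0254
```

```bash
bash st.sh
```

```text
t 8.33 tcp [0.4703 0.1137 0.0887] z [-0.0042 -0.025  -0.9997] key [0.4729 0.1117 0.0393] units [-0.0305  0.0107] ft [ 2.8313  1.1599 -3.2759] tq [ 0.2116 -0.6168 -0.0015] w 0.0252 j7 -1.797 yaw -73.9 vel 0.009
```

Request:
{"api": "carry_out", "payload": {
  "rows": [
    [1,0,0,0.07,0]
  ]
}}

```text
time: 8.42
ee_pos: [0.4707, 0.1138, 0.0869]
eef_rot: [0.799, -0.601, 0.006, 0.011]
ft_force: [1.3, 0.3, -1.5]
width: 0.0255
```

```bash
bash st.sh
```

```text
t 8.52 tcp [0.4704 0.1138 0.0865] z [-0.004  -0.0247 -0.9997] key [0.473  0.1118 0.0371] units [-0.03    0.0147] ft [ 1.0874 -0.0764 -2.3683] tq [ 0.2414 -0.456  -0.0431] w 0.0253 j7 -1.799 yaw -73.9 vel 0.006
```

Request:
{"api": "carry_out", "payload": {
  "rows": [
    [1,0,0,0.07,0]
  ]
}}

```text
time: 8.6
ee_pos: [0.4707, 0.1139, 0.0847]
eef_rot: [0.799, -0.601, 0.006, 0.011]
ft_force: [1.3, 0.1, -1.7]
width: 0.0254
```

```bash
bash st.sh
```

```text
t 8.70 tcp [0.4706 0.1138 0.0844] z [-0.0036 -0.0246 -0.9997] key [0.4731 0.1118 0.035 ] units [-0.0299  0.0198] ft [ 1.1906  0.0379 -2.2274] tq [ 0.1582 -0.3655 -0.0311] w 0.0252 j7 -1.801 yaw -73.9 vel 0.003
```

Request:
{"api": "carry_out", "payload": {
  "rows": [
    [1,0,0,0.07,0]
  ]
}}

```text
time: 8.78
ee_pos: [0.4708, 0.1136, 0.0833]
eef_rot: [0.799, -0.601, 0.006, 0.011]
ft_force: [-10.4, -4.2, 29.6]
width: 0.0255
```

```bash
bash st.sh
```

```text
t 8.88 tcp [0.4708 0.1136 0.0833] z [-0.0032 -0.0254 -0.9997] key [0.4734 0.1116 0.034 ] units [-0.0391  0.027 ] ft [-4.3584 -2.262  13.2943] tq [-0.2803  0.8972 -0.0148] w 0.0258 j7 -1.803 yaw -73.9 vel 0.003
```

Solid contact at TCP z = 0.0833, against 0.0834 predicted for home. There was no 5 N/mm spring ramp on the way, so the key appears to have gone straight into the slot. I ease off and open.

Request:
{"api": "carry_out", "payload": {
  "rows": [
    [1,0,0,-0.03,0],
    [-0.3,0,0,0,0],
    [-0.3,0,0,0,0],
    [-0.3,0,0,0,0]
  ]
}}

```text
time: 9.22
ee_pos: [0.4704, 0.1133, 0.0845]
eef_rot: [0.799, -0.601, 0.006, 0.012]
ft_force: [-0.2, -0.5, -0.6]
width: 0.038
```

```bash
bash st.sh
python3 - <<'E'
from h import *
np.set_printoptions(precision=4,suppress=True)
im=camera('side');cv2.imwrite('pics/s2.png',cv2.resize(im[220:340,290:430],None,fx=5,fy=5,interpolation=cv2.INTER_CUBIC))
for q,z in(('head',.06),('head_grip',.09)):
    for x in pinpoint(q,'side')[:2]: print(q,x['conf'],x['xy'],at_z('side',x['xy'],z))
E
```

```text
t 9.32 tcp [0.4704 0.1133 0.0845] z [-0.004  -0.0265 -0.9996] key [0.4729 0.1112 0.0351] units [-0.046   0.0086] ft [-0.036  -0.5779 -0.0614] tq [ 0.073  -0.034  -0.0088] w 0.0455 j7 -1.802 yaw -73.9 vel 0.001
head 0.59 [370.0, 279.9] [0.4698 0.1147 0.06  ]
```

View pics/s2.png

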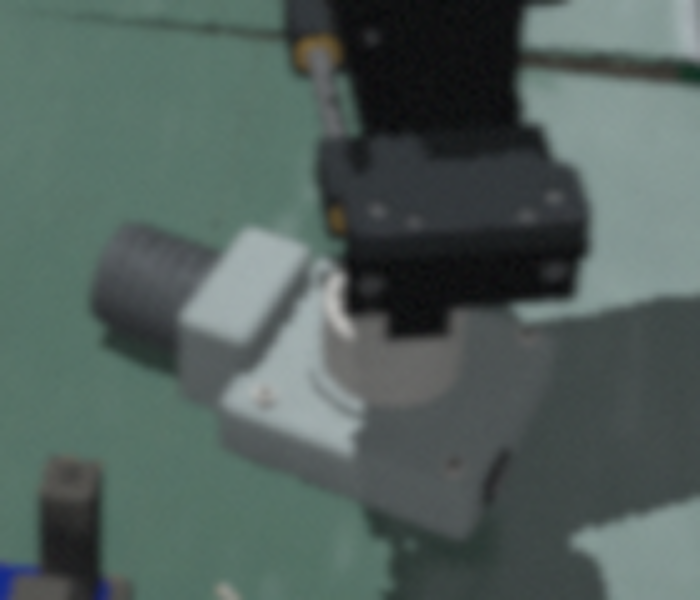

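The side view is blocked by the finger. I open further and lift clear.

Request:
{"api": "carry_out", "payload": {
  "rows": [
    [-1,0,0,-0.1,0],
    [-1,0,0,-0.5,0],
    [-1,0,0,-0.9,0],
    [-1,0,0,-0.9,0],
    [-1,0,0,-0.9,0],
    [-1,0,0,-0.5,0]
  ]
}}

```text
time: 9.97
ee_pos: [0.4679, 0.1161, 0.1998]
eef_rot: [0.799, -0.601, 0.003, 0.014]
ft_force: [0.2, -0.3, -0.1]
width: 0.0848
```

```bash
bash st.sh; python3 w.py w7 head
python3 - <<'E'
from h import *
np.set_printoptions(precision=4,suppress=True)
im=camera('side');a=cv2.resize(im[220:320,310:430],None,fx=4.6,fy=4.6,interpolation=cv2.INTER_CUBIC)
i=camera_info('side');T=np.linalg.inv(np.array(i['extrinsics']))
def pr(P):
    c=P@T[:3,:3].T+T[:3,3];return np.c_[c[:,0]/c[:,2]*i['fx']+i['cx'],c[:,1]/c[:,2]*i['fy']+i['cy']]
print('side px: rim ctr, tip home, tip 6mm high',pr(np.array([[.4723,.1125,.06],[.4723,.1125,.118],[.4723,.1125,.124]])))
for q,z in(('head',.06),('head_grip',.09)):
    for x in pinpoint(q,'side')[:2]: print(q,x['conf'],x['xy'],at_z('side',x['xy'],z))
for x in silhouettes('head','side')[:1]: print(x['box'])
cv2.imwrite('pics/s3.png',a)
E
```

```text
t 10.07 tcp [0.4686 0.1162 0.1998] z [-0.0108 -0.0264 -0.9996] key [0.4708 0.1141 0.1504] units [ 0.0648 -0.0323] ft [0.6404 0.2529 0.1608] tq [ 0.0759 -0.0106 -0.0996] w 0.0862 j7 -1.706 yaw -73.9 vel 0.062
10.0667 [0.4686 0.1162 0.1998] [[ 0.2778 -0.9606 -0.0108]
 [-0.9604 -0.2774 -0.0264]
 [ 0.0224  0.0177 -0.9996]] 0.0862298689323797 -1.7063960166573362 [0.6404 0.2529 0.1608]
head 0.56 [319.7 183.2] [0.4617 0.1115 0.04  ]
side px: rim ctr, tip home, tip 6mm high [[368.7502 278.8904]
 [370.4563 254.4936]
 [370.6405 251.8596]]
head 0.92 [373.4, 279.3] [0.4639 0.112  0.06  ]
head 0.39 [371.8, 211.1] [ 0.4888 -0.1028  0.06  ]
head_grip 0.63 [370.5, 266.1] [0.4709 0.1111 0.09  ]
[372.0, 273.8, 24.3, 28.1]
```

View pics/s3.png

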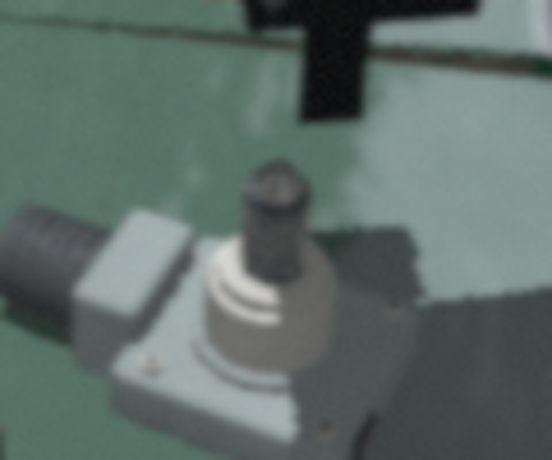

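The side view shows the head upright in the sleeve with its top at full-image row 254.3. The prediction is 254.5 for home and 251.9 if it stood 6 mm high. One overlay will confirm, comparing home (left), 6 mm high (middle) and the wrist view (right).

Run:
```python
from h import *
im=camera('side')
i=camera_info('side');T=np.linalg.inv(np.array(i['extrinsics']));a=np.linspace(0,2*np.pi,80)
def pr(P):
    c=P@T[:3,:3].T+T[:3,3];return np.c_[c[:,0]/c[:,2]*i['fx']+i['cx'],c[:,1]/c[:,2]*i['fy']+i['cy']]
out=[]
x0,y0,k=345,245,8
for dz in(0,.006):
    b=cv2.resize(im[y0:y0+65,x0:x0+48],None,fx=k,fy=k,interpolation=cv2.INTER_CUBIC)
    for r,z,col in((.026,.06,(255,255,0)),(.022,.06+dz,(0,255,0)),(.022,.066+dz,(0,0,255)),(.013,.106+dz,(0,0,255))):
        u=(pr(np.c_[.4723+r*np.cos(a),.1125+r*np.sin(a),0*a+z])-[x0-.5,y0-.5])*k
        cv2.polylines(b,[u.round().astype(int)],True,col,1,cv2.LINE_AA)
    out.append(b)
w=cv2.imread('pics/w7.png')
cv2.imwrite('pics/o.png',cv2.resize(np.hstack(out+[]),None,fx=.72,fy=.95) if 0 else np.hstack([cv2.resize(o,(270,366)) for o in out]+[cv2.resize(w[120:250,275:371],(260,366))]))
```

```text
(no output)
```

View pics/o.png

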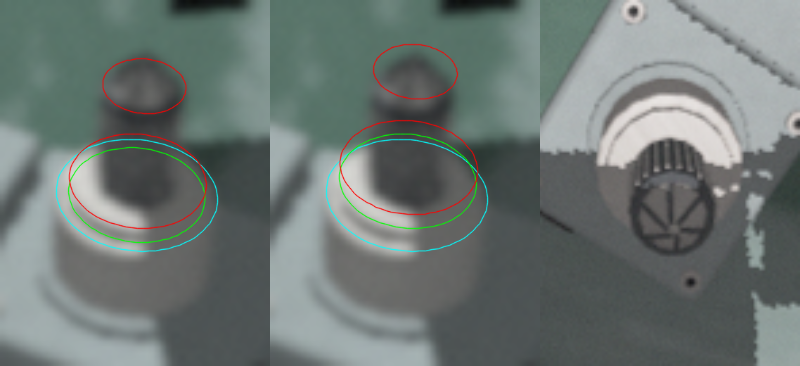

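```bash
python3 -c "
from bench import *
print(close_job())"
```

```text
the job is handed in; nothing more can be done
None
```

I took the cutter head out of its stand, fitted it in the deburring unit's sleeve, let go and lifted clear. I handed the job in at about 10.5 s on the robot's clock; it reports no verdict.

**Key and slot:** I never needed the press-and-turn. The head went straight down with no spring force and met solid contact at TCP height 0.0833 m, against 0.0834 m predicted for home. The key must have been lined up with the slot by chance.

**Last checks:**
- **Height:** In the final side-view overlay the flange and grip match the fully home position, not the position 6 mm higher. The head's top is at row 254.3, against 254.5 predicted for home and 251.9 for 6 mm high. That view resolves only about 1 mm, so it can't rule out a small gap.
- **Position:** In the wrist view the flange is concentric with the rim.
- **Robot:** The gripper is open and about 0.12 m up, with the force reading near zero.

**What disagreed or came close:**
- **Force:** The wrist force showed 29.6 N at first contact, about 32 N with the head's weight, close to the 35 N limit. It had settled to 13 N by the next reading. A peak between readings would not have shown.
- **Drift:** The arm drifted about 1 mm per row, and the tool tilted up to 0.04 rad while gripping and about 0.025 rad during insertion. I corrected the position as I went.
- **Rim position:** My first wrist fix of the rim was 5 to 6 mm off because I used the wrong arm pose. I corrected it before lowering the head.
- **Bystanders:** I never moved near them, but I did not measure them again at the end.

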